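Fit the jiko's damper handle and open the damper

ROBOT

A 6-joint arm with a two-finger parallel gripper is mounted at the origin on the work surface. World frame = base frame: x ahead of the robot, y to its left, z up, the work surface at z = 0. Lengths are in m, angles in rad, forces in N, time in s.
With the tool pointing down it reaches from about 0.35 to 0.975 m from the base axis. Payload 4.9 kg.
Tool frame: the origin (TCP) lies at the very end of the fingers, on their centre line; the grasp point (between the pads) lies 19 mm behind it (grasp_offset is the distance from the TCP to the grasp point, in m); x points along the fingers, y is the direction in which the jaws open and shut, and the axes are right-handed (so a half turn about x gives the same grasp; the last joint's range is limited). The gripper opens to 85 mm and grips with 20 to 120 N. Pads are 22 mm wide; open, the fingers measure 114 mm over their backs; the gripper's body (76 mm by 85 mm) begins 54 mm behind the grasp point. The pads swing forward as they close: fully open they stand 13 mm farther back than shut.
Start: joints at [1.169, 0.053, 1.613, -0, 1.476, -0.119], TCP at [0.174, 0.6, 0.231] pointing down, gripper open.
Joint ranges: [-3.01, 3.01], [-1.01, 2.22], [0.06, 2.58], [-1.02, 4.17], [0.09, 2.62], [-3.14, 3.14]. Speed limits (rad/s): [2.57, 2.57, 3.14, 3.14, 3.14, 3.14].

INTERFACE

Orientations are given as a rotation vector (axis times angle).
In Python, from station import get_obs, get_image, camera_model, finish_job, grasp_offset gives the robot as it stands.
- The arm moves only by the shell command python3 -m crank 'ROWS' [OPENING] [FORCE]. ROWS is JSON, a list that holds one entry, the list of rows, each a list of 4 numbers: the shift along the world's x, y, z in m, then the turn about the world's z in degrees. In form: [[[dx, dy, dz, turn], ...]]. A call has 1 to 5 rows; each row is the pose to reach, as a shift and turn from the pose commanded when the call began; what a row does not reach only later rows make up. A row lasts 1/12 s, in which the tool goes at most 41.7 mm and 7.16 degrees, less where a joint would pass 70% of its speed; a pose out of reach is approached as far as the arm can. A call with a gripper value outside its range is refused whole. OPENING is the opening, from 0 (shut) to 1 (fully open), set as the call begins (- or left out, the last holds). The fingers move at their own pace and stop on an object; FORCE is the grip in N (left out, the last holds). Time passes only in rows, so rows that repeat a pose let the fingers close. It gives the time, the measured TCP pose, the force and the opening at its end, in the units of the state.
- get_obs(): the state, without advancing time (a new reading comes with each control period).
- get_image(name): name is "side" or "top" or "wrist"; returns (picture, depth): 420x560x3 uint8, red, green, blue; 420x560 float32, m along the optical axis (not along the pixel's ray), 0 where there is no reading.
- camera_model(name): a dict with "fx", "fy", "cx", "cy" (pixels), "xyz" and "attitude" of the camera in the world. Camera axes: x right, y down, z forward; pixel columns grow to the right and rows downward; lengths in m; the calibration is good to about 2 mm. A picture is of the moment at which its call begins: read the wrist's pose just before it. camera_model takes no time and is no camera call; for the wrist camera it gives the pose at the moment of the call.
- finish_job(): hands the job in, once; it reports no verdict.
The state is a dict: "t": time; "q": joint angles; "dq": joint speeds; "effort": joint torques, N m; "tool_pos": TCP position; "tool_rot": TCP orientation; "contact_force": force on the tool from outside, world axes, zero at the start; "wrist_torque": the same for the moment, N m; "opening": finger opening in m.
Only numpy, scipy, OpenCV 4.12 (cv2) and the standard library are available. Lean on these libraries where they do the work, as an engineer would, in place of code of your own. Each camera call takes 0.05 s, during which the arm holds its last target.

TASK

Open the jiko's air damper: take the loose wooden handle out of its stand and slide its steel spigot into the slanted brass sleeve of the damper lever, with the lever still on its shut side, until the handle's collar sits home on the sleeve's mouth. Then swing the lever all the way over to its open stop, away from the robot, and let go, leaving the handle fully home in the sleeve. Leave the pan, plates, turner, clip, mug and tin where they are.

Things in the scene. Friction and masses are not known exactly. Their poses are not given: they have to be found in the camera images.
- handle: loose handle, 153 mm long, 0.11 to 0.23 kg, round about its z axis; at first upright in the stand. Origin at the centre of the spigot's tip, z along the handle from spigot to grip. Steel spigot 16 mm diameter from z=0 to 45 mm, its tip chamfered over the first 4 mm (9 mm diameter at the very tip); steel collar 30 mm diameter, z=45 to 53; light wooden grip 26 mm diameter, z=53 to 153, with a red band near the top
- handle_shoulder (a point): centre of the underside of the handle's collar (where the spigot begins), z axis along the handle from spigot to grip
- stand: fixed dark wooden block 90 x 90 x 60 mm high; origin at the centre of its underside. The handle stands in its loose central hole (about 22 mm across), the collar resting on the block's top
- jiko: fixed charcoal stove 256 mm in diameter, 185 mm high (pan rim on top at about 215 mm), origin at the centre of its underside, z up. On its +y side a 130 mm wide air box reaches y=150 mm; from it the damper's shaft (14 mm diameter) sticks out along +y at x=0, z=100 mm. The lever's sleeve stands on the shaft's end in the plane y=215 mm
- damper_mouth (a point): centre of the mouth (upper end) of the brass sleeve of the damper lever; z axis points out of the bore, up along the sleeve; y axis along the shaft. Bore 17.6 mm diameter, 50 mm deep, closed below; sleeve 26 mm outside. Its axis passes through the shaft's axis 65 mm below the mouth. The sleeve leans from the vertical towards jiko -x (the robot's side)
- damper_pivot (a point): point on the damper shaft's axis right under the sleeve, 65 mm from the mouth: the lever swings about it; y axis along the shaft
- damper (a joint): damper lever angle, rad: 0 shut stop (sleeve leans 0.72 rad from vertical towards jiko -x), 0.82 open stop (sleeve leans 0.10 rad towards jiko +x). Lean towards -x = 0.72 - angle. Positive turn is about jiko +y. Stiff hinge, 0.35 N m of friction: it stays where it is left. Starts at 0 to 0.2
- rack: fixed blue plastic plate rack 190 x 130 x 82 mm high, origin under its centre
- plate0: enamel plate 180 mm diameter, 8 mm thick, upright in the rack; origin at its centre
- plate1: second enamel plate, the same
- pan: aluminium chapati pan 244 mm diameter, 18 mm high, lying on the jiko; origin at the centre of its underside, its flat grip points to -y
- turner: flat steel turner 270 mm long lying on the sheet along its x axis
- clip: spring-loaded steel food clip 85 x 24 x 30 mm lying on the sheet, origin under its middle
- mug: blue mug 80 mm diameter, 80 mm high, origin under its centre
- tin: yellow tin 70 mm diameter, 90 mm high, origin under its centre
Not all that is in view belongs to the job. There is more than one size of the handle; the job needs the smallest.

How it is judged:
On the way:
1. the handle's collar is home on the sleeve's mouth while the lever is still on its shut side (distance between handle_shoulder and damper_mouth below 0.005 m and angle between the z axis of handle and the z axis of damper_mouth, either way round below 0.1 rad and value of joint damper below 0.41 rad), for 0.2 s.
At the end, for the whole second after the job is handed in: The lever is at its open stop (damper above 0.72 of 0.82 rad), and the handle rests in the sleeve, its collar's underside within 5 mm of the sleeve's mouth and its axis within 0.1 rad of the bore's, at rest (distance between handle_shoulder and damper_mouth below 0.005 m and angle between the z axis of handle and the z axis of damper_mouth, either way round below 0.1 rad and value of joint damper above 0.72 rad and linear speed of handle below 0.02 m/s); the robot touches nothing.
It fails at once if the pan, a plate, the turner, the clip, the mug or the tin is moved by more than 30 mm (distance of any of plate0, plate1, pan, turner, clip, mug, tin from where it was at the start of the episode above 0.03 m).
It also fails if it takes over 58 s, if anything falls off the work surface, if the arm or the gripper's body presses on something with over 40 N, if the wrist force passes 120 N, or if a joint passes its speed limit or range.

## Working session

There is one attempt and no reset: what is moved stays moved. The work goes in short steps, Python scripts to look and compute and a shell command to move; the robot and the scene stay as the last step left them, time stands still between calls to the robot, and variables do not carry over. Pictures are saved under pics/ and viewed, and the job is handed in when it is done.

```bash
ls; mkdir -p pics
python3 - <<'E'
from station import *
import cv2
print(get_obs(), grasp_offset)
for n in ("side","top","wrist"):
    m=camera_model(n);p,d=get_image(n)
    print(n,m)
    cv2.imwrite(f"pics/{n}0.png",p[:,:,::-1])
    import numpy as np
    np.savez(f"pics/{n}0.npz",p=p,d=d,**{k:np.array(v) for k,v in m.items()})
E
```

```text
pics
{'t': 0.0, 'q': array([ 1.16902336e+00,  5.33569768e-02,  1.61429484e+00, -1.83485283e-05,
        1.47602621e+00, -1.19044853e-01]), 'dq': array([-0.00034364,  0.00037572,  0.00058028, -0.00129813,  0.00118716,
       -0.00055455]), 'effort': array([-7.25726895e-04, -3.93687701e+01, -3.70174026e+01, -2.59393682e-04,
        7.00846067e-03, -2.11480915e-05]), 'tool_pos': array([0.17414314, 0.59959191, 0.23006246]), 'tool_rot': array([ 0.22034409,  1.5598995 , -0.22352563]), 'contact_force': array([-0.11383446, -0.63052414,  0.34068783]), 'wrist_torque': array([-0.02104953,  0.00726865, -0.03314673]), 'opening': 0.08540146235111916} 0.0187
side {'fx': 443.4926682936749, 'fy': 443.4926682936749, 'cx': 280.96175873846437, 'cy': 212.20117195337235, 'xyz': array([ 0.27591784, -0.55881068,  0.85769757]), 'attitude': array([-2.32376214,  0.48931244, -0.19751014])}
top {'fx': 389.30827592595244, 'fy': 389.30827592595244, 'cx': 273.7635079256509, 'cy': 209.20253107650126, 'xyz': array([0.46415203, 0.09511067, 1.01805885]), 'attitude': array([-2.14099444,  2.18661113, -0.12933408])}
wrist {'fx': 329.88658397188783, 'fy': 329.88658397188783, 'cx': 282.1923503366822, 'cy': 213.0649476622775, 'xyz': array([0.09808821, 0.62094157, 0.37265102]), 'attitude': array([2.2976292 , 1.72696416, 0.27296963])}
```

View pics/side0.png

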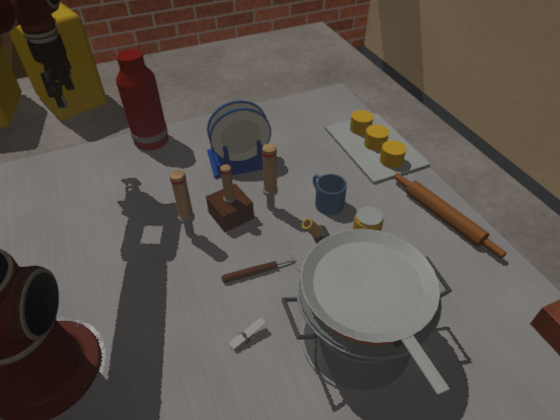

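View pics/top0.png

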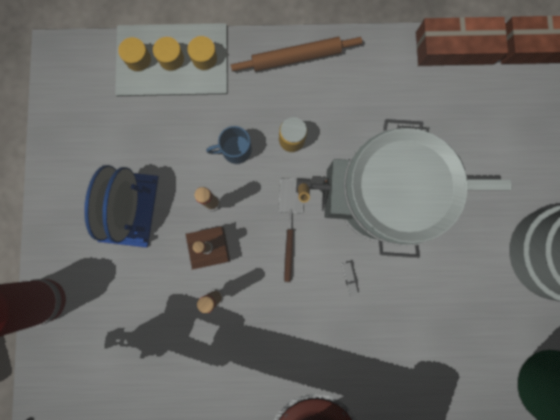

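View pics/wrist0.png

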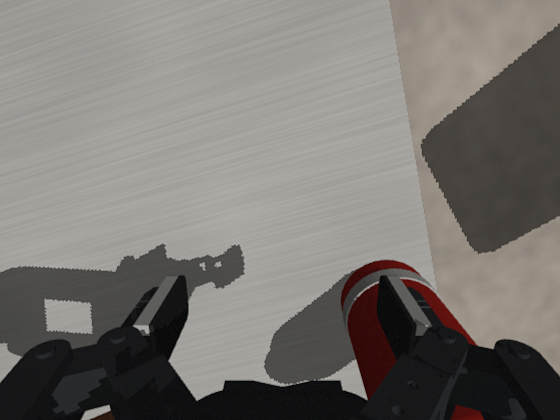

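```bash
cat > h.py <<'E'
import numpy as np, cv2
from scipy.spatial.transform import Rotation as R
def load(n):
    z=np.load(f"pics/{n}.npz"); return {k:z[k] for k in z.files}
def snap(cam,name):
    from station import get_image,camera_model,get_obs
    m=camera_model(cam);p,d=get_image(cam)
    np.savez(f"pics/{name}.npz",p=p,d=d,**{k:np.array(v) for k,v in m.items()})
    cv2.imwrite(f"pics/{name}.png",p[:,:,::-1]); return load(name)
def ray(s,u,v):
    r=np.array([(u-s['cx'])/s['fx'],(v-s['cy'])/s['fy'],1.]); return R.from_rotvec(s['attitude']).apply(r)
def pt(s,u,v,d=None):
    if d is None: d=s['d'][int(round(v)),int(round(u))]
    return s['xyz']+ray(s,u,v)*d
def atz(s,u,v,z):
    r=ray(s,u,v); return s['xyz']+r*(z-s['xyz'][2])/r[2]
def tri(s1,a,s2,b):
    r1=ray(s1,*a);r2=ray(s2,*b);A=np.c_[r1,-r2]
    t=np.linalg.lstsq(A,s2['xyz']-s1['xyz'],rcond=None)[0]
    p,q=s1['xyz']+r1*t[0],s2['xyz']+r2*t[1]; return (p+q)/2,np.linalg.norm(p-q)
def cloud(s):
    v,u=np.mgrid[:420,:560]; r=np.stack([(u-s['cx'])/s['fx'],(v-s['cy'])/s['fy'],np.ones(u.shape)],-1)
    P=R.from_rotvec(s['attitude']).apply((r*s['d'][...,None]).reshape(-1,3))+s['xyz']; return P.reshape(420,560,3)
def crop(name,x0,y0,x1,y1,k,out):
    im=cv2.imread(f"pics/{name}.png")[y0:y1,x0:x1]
    im=cv2.resize(im,None,fx=k,fy=k,interpolation=cv2.INTER_CUBIC)
    im=cv2.convertScaleAbs(im,alpha=1.6,beta=10)
    for u in range((x0//10+1)*10,x1,10): cv2.putText(im,str(u),((u-x0)*k,8),0,.3,(0,255,255)); cv2.line(im,((u-x0)*k,10),((u-x0)*k,16),(0,255,255))
    for v in range((y0//10+1)*10,y1,10): cv2.putText(im,str(v),(0,(v-y0)*k+3),0,.3,(0,255,255)); cv2.line(im,(20,(v-y0)*k),(26,(v-y0)*k),(0,255,255))
    cv2.imwrite(f"pics/{out}.png",im)
E
python3 - <<'E'
from h import *
crop("top0",180,150,340,270,5,"c1"); crop("side0",160,130,340,265,4,"c2")
t=load("top0");s=load("side0")
for n,c,l in (("top",t,[(199,246),(203,195),(206,303),(215,250),(304,190),(407,185)]),("side",s,[(226,170),(270,150),(179,177),(308,225)])):
    for a in l: print(n,a,pt(c,*a).round(4))
C=cloud(t)
# pan circle: points z>0.2
m=(C[...,2]>.195)&(C[...,0]>.3)&(C[...,1]<.1)
P=C[m]; print(len(P),P.min(0),P.max(0))
E
```

```text
top (199, 246) [0.4855 0.2546 0.1688]
top (203, 195) [0.5914 0.2393 0.2059]
top (206, 303) [0.3681 0.2335 0.2042]
top (215, 250) [0.4776 0.2357 0.061 ]
top (304, 190) [0.6064 0.0215 0.1526]
top (407, 185) [ 0.6047 -0.1941  0.201 ]
side (226, 170) [0.4834 0.2439 0.1684]
side (270, 150) [0.5932 0.2306 0.2036]
side (179, 177) [0.3687 0.2237 0.2027]
side (308, 225) [0.599  0.03   0.1349]
11636 [ 0.46415203 -0.40908333  0.19587848] [0.72415127 0.09511067 1.01805885]
```

View pics/c1.png

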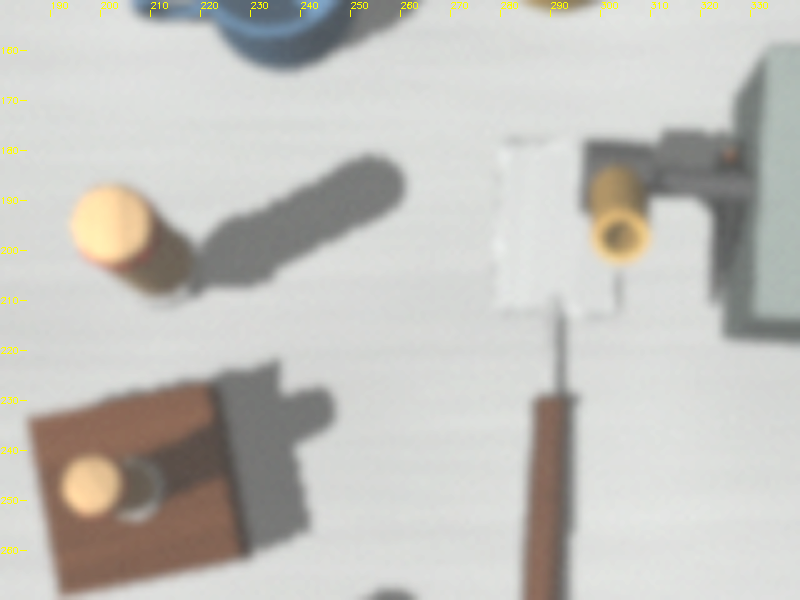

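View pics/c2.png

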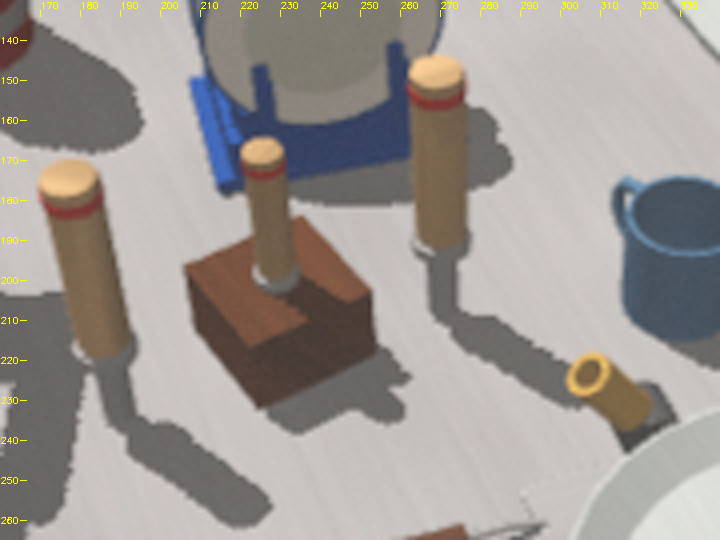

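Run:
```python
from h import *
t=load("top0");s=load("side0")
print("handle top",tri(t,(197.5,247),s,(225.2,167.8)))
print("mouth",tri(t,(303.8,197.5),s,(305.3,223.6)))
# block edges top
print([atz(t,u,v,.06)[:2].round(4) for u,v in((186,233),(222.5,227),(229.5,261),(192.5,269))])
print("collar",atz(t,206.5,248,.068))
# jiko pan circle fit
C=cloud(t);m=(C[...,2]>.205)&(C[...,2]<.225)&(C[...,0]>.4)&(C[...,1]<.0)&(C[...,1]>-.36)
P=C[m][:,:2]; (c,r)=cv2.minEnclosingCircle(P.astype(np.float32)); print(c,r,len(P))
# sleeve cloud
for n,q in(("t",t),("s",s)):
    C=cloud(q); m=(abs(C[...,0]-.6)<.06)&(abs(C[...,1]-.03)<.04)&(C[...,2]>.03)
    P=C[m]; print(n,len(P)); print(P[np.argsort(-P[:,2])][::max(1,len(P)//15)].round(3))
from station import get_obs
o=get_obs(); print(R.from_rotvec(o['tool_rot']).as_matrix().round(3))
```

```text
handle top (array([0.48461183, 0.25847965, 0.16364712]), np.float64(0.0023505630523989888))
mouth (array([0.58888649, 0.02259715, 0.15133478]), np.float64(0.0014330786089589017))
[array([0.5207, 0.307 ]), array([0.5336, 0.2172]), array([0.4502, 0.2006]), array([0.4328, 0.2908])]
collar [0.48276663 0.25529902 0.068     ]
(0.6017478108406067, -0.2166692018508911) 0.14368218183517456 2973
t 345
[[ 0.6    0.022  0.162]
 [ 0.597  0.031  0.156]
 [ 0.586  0.031  0.152]
 [ 0.58   0.027  0.15 ]
 [ 0.587  0.017  0.146]
 [ 0.588  0.023  0.141]
 [ 0.593  0.027  0.135]
 [ 0.62   0.015  0.129]
 [ 0.626  0.023  0.123]
 [ 0.624  0.009  0.118]
 [ 0.619  0.006  0.116]
 [ 0.634  0.022  0.115]
 [ 0.61   0.006  0.113]
 [ 0.623 -0.002  0.108]
 [ 0.619 -0.002  0.105]]
s 360
[[0.598 0.016 0.162]
 [0.591 0.01  0.155]
 [0.595 0.009 0.151]
 [0.606 0.017 0.148]
 [0.596 0.03  0.146]
 [0.597 0.007 0.143]
 [0.593 0.009 0.139]
 [0.617 0.022 0.135]
 [0.597 0.01  0.13 ]
 [0.606 0.007 0.122]
 [0.63  0.024 0.118]
 [0.631 0.008 0.116]
 [0.621 0.002 0.114]
 [0.608 0.01  0.111]
 [0.622 0.003 0.105]]
[[-0.001  0.279  0.96 ]
 [-0.001  0.96  -0.279]
 [-1.    -0.002 -0.   ]]
```

```bash
python3 - <<'E'
from h import *
s=load("side0");t=load("top0");C=cloud(s)
for a in((130,60),(145,100),(150,140)): print(pt(s,*a).round(3))
for a in((40,300),(20,300),(60,300)): print(pt(t,*a).round(3))
E
python3 -m crank '[[[0,-0.04,0.03,3],[0,-0.08,0.05,6],[0.0,-0.12,0.06,9],[0.03,-0.15,0.06,10],[0.06,-0.18,0.06,10]]]' 1
```

```text
[0.358 0.65  0.287]
[0.369 0.626 0.175]
[0.354 0.624 0.04 ]
[0.372 0.627 0.112]
[0.38  0.63  0.179]
[0.363 0.624 0.033]
t: 0.57
tool_pos: [0.2275, 0.4257, 0.2928]
tool_rot: [0.084, 1.568, -0.08]
contact_force: [1.4, 0.2, 0.1]
opening: 0.0851
```

```bash
python3 -m crank '[[[0.035,-0.03,0,0],[0.07,-0.06,0,0],[0.105,-0.09,0,0],[0.14,-0.12,0,0],[0.17,-0.15,0,0]]]'
python3 -m crank '[[[0.01,-0.01,-0.02,0],[0.02,-0.02,-0.03,0],[0.02,-0.02,-0.03,0],[0.02,-0.02,-0.03,0]]]'
python3 - <<'E'
from h import *
from station import get_obs
s=snap("wrist","w1");o=get_obs()
M=R.from_rotvec(o['tool_rot']).as_matrix();print(o['tool_pos'],M.round(3))
q=R.from_rotvec(s['attitude']).inv().apply(np.array([.484,.255,.168])-s['xyz']);print(s['fx']*q[:2]/q[2]+[s['cx'],s['cy']])
E
```

```text
t: 0.98
tool_pos: [0.3858, 0.2879, 0.2911]
tool_rot: [0.085, 1.569, -0.085]
contact_force: [1.0, 0.4, -0.5]
opening: 0.0853
t: 1.32
tool_pos: [0.4044, 0.269, 0.2603]
tool_rot: [0.086, 1.571, -0.087]
contact_force: [0.5, 0.1, 0.1]
opening: 0.0856
[0.40445213 0.26976803 0.26129895] [[-0.     0.108  0.994]
 [ 0.     0.994 -0.108]
 [-1.     0.    -0.001]]
[277.43725868 308.61055734]
```

View pics/w1.png

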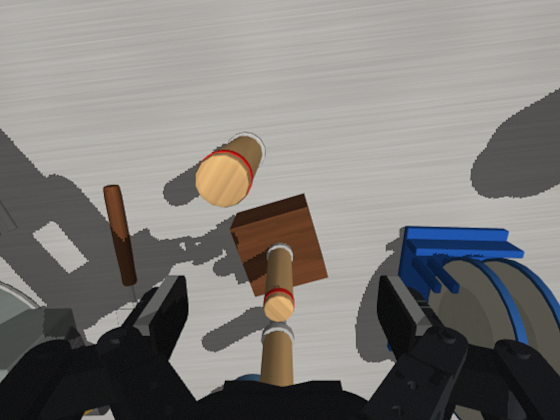

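Run:
```python
from h import *
w=load("w1");t=load("top0");s=load("side0")
crop("w1",220,180,340,330,4,"c3")
print(atz(w,279,306,.168),pt(w,279,308),tri(w,(279,306),s,(225.2,167.8)),tri(w,(279,306),t,(197.5,247)))
```

```text
[0.48165581 0.25656426 0.168     ] [0.48397219 0.25629681 0.16738209] (array([0.48475166, 0.25640749, 0.16458486]), np.float64(0.0014239722863035225)) (array([0.48303023, 0.25731449, 0.16667736]), np.float64(0.001946221841049889))
```

View pics/c3.png

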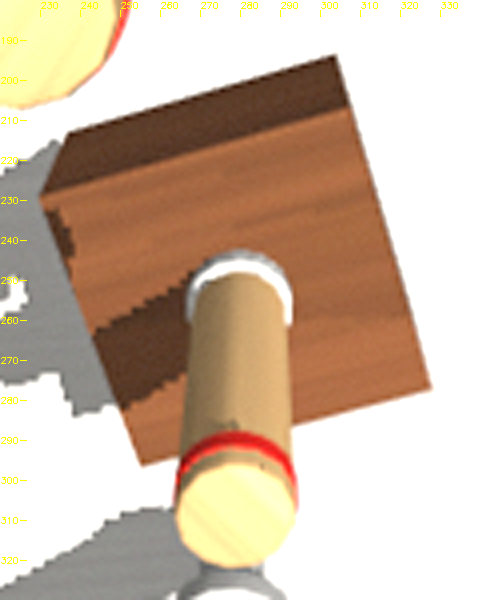

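```bash
python3 -m crank '[[[0.04,-0.006,0,0],[0.078,-0.013,0,0],[0.078,-0.013,-0.04,0],[0.078,-0.013,-0.08,0],[0.078,-0.013,-0.11,0]]]'
python3 -m crank '[[[0,0,-0.02,0],[0,0,-0.037,0],[0,0,-0.037,0]]]'
python3 - <<'E'
from h import *
s=snap("wrist","w2");s=snap("side","s2")
E
```

```text
t: 1.78
tool_pos: [0.4824, 0.2576, 0.1499]
tool_rot: [0.084, 1.569, -0.084]
contact_force: [-0.4, 0.1, -0.9]
opening: 0.0852
t: 2.03
tool_pos: [0.4798, 0.2569, 0.1107]
tool_rot: [0.082, 1.575, -0.085]
contact_force: [-0.8, -0.2, -0.9]
opening: 0.0856
```

View pics/w2.png

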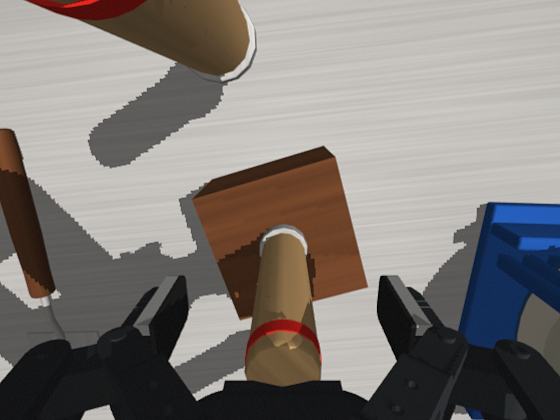

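View pics/s2.png

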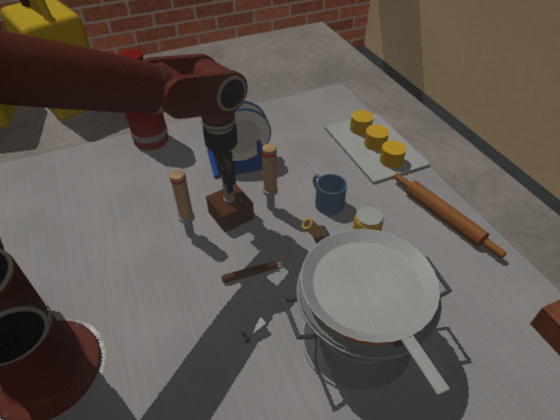

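```bash
python3 -m crank '[[[0.001,0,0,0],[0.001,0,0,0],[0.001,0,0,0],[0.001,0,0,0],[0.001,0,0,0]]]' 0 40
python3 -m crank '[[[0,0,0,0],[0,0,0,0],[0,0,0,0]]]'
python3 -m crank '[[[0,0,0,0],[0,0,0,0],[0,0,0,0]]]'
```

```text
t: 2.55
tool_pos: [0.4841, 0.2567, 0.115]
tool_rot: [0.086, 1.568, -0.085]
contact_force: [0.0, 1.5, 6.2]
opening: 0.0254
t: 2.8
tool_pos: [0.4843, 0.2568, 0.1152]
tool_rot: [0.086, 1.568, -0.085]
contact_force: [-0.4, 0.7, 4.9]
opening: 0.0254
t: 3.05
tool_pos: [0.4843, 0.2568, 0.1152]
tool_rot: [0.086, 1.568, -0.085]
contact_force: [0.2, 0.1, 5.5]
opening: 0.025
```

```bash
python3 -m crank '[[[0,0,0.01,-6],[0,0,0.02,-12],[0,0,0.03,-18],[0,0,0.035,-24],[0,0,0.037,-30]]]'
python3 -m crank '[[[0,0,0,-6],[0,0,0,-12],[0,0,0,-18],[0,0,0,-18]]]'
python3 - <<'E'
from h import *
s=snap("wrist","w3");s=snap("side","s3")
from station import get_obs
o=get_obs();M=R.from_rotvec(o['tool_rot']).as_matrix();print(o['tool_pos'],M.round(3),o['contact_force'])
crop("s3",180,110,300,230,5,"c4")
E
```

```text
t: 3.47
tool_pos: [0.4835, 0.2564, 0.151]
tool_rot: [0.498, 1.513, -0.499]
contact_force: [0.2, 0.1, -2.1]
opening: 0.025
t: 3.8
tool_pos: [0.4828, 0.2561, 0.1497]
tool_rot: [0.738, 1.443, -0.741]
contact_force: [0.3, -0.1, -2.4]
opening: 0.0256
[0.48302265 0.25624087 0.15000743] [[-0.002  0.81   0.587]
 [-0.001  0.587 -0.81 ]
 [-1.    -0.002 -0.001]] [-0.14195901  0.37897268 -3.06711214]
```

View pics/w3.png

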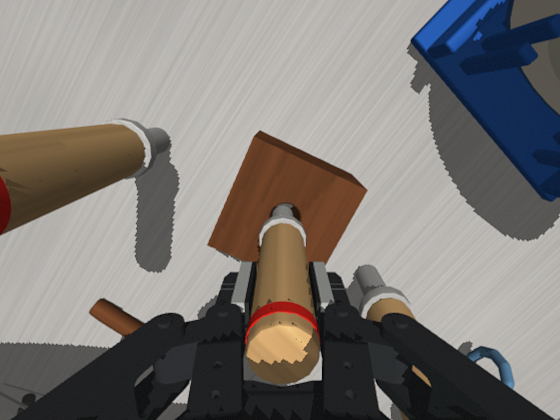

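View pics/c4.png

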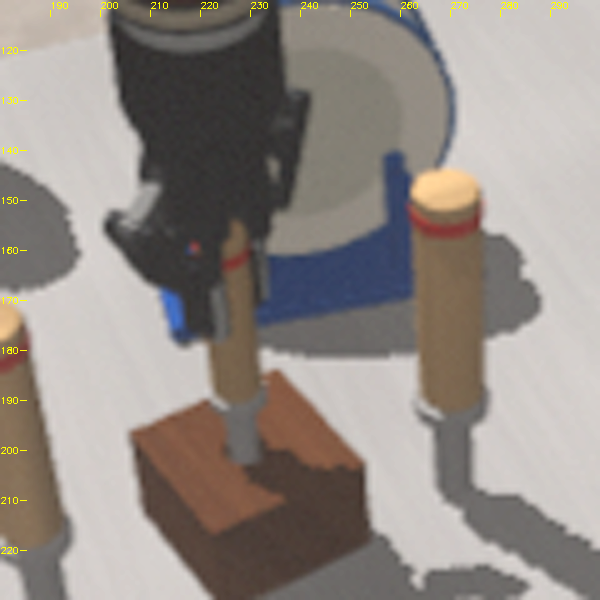

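```bash
python3 -m crank '[[[-0.007,0.010,0,0],[-0.0144,0.020,-0.0014,0],[-0.021,0.029,-0.004,0],[-0.0268,0.037,-0.0064,0],[-0.0268,0.037,-0.0064,0]]]'
python3 - <<'E'
from h import *
s=snap("wrist","w4");s=snap("side","s4")
crop("s4",180,110,300,230,5,"c5")
E
```

```text
t: 4.32
tool_pos: [0.4555, 0.2953, 0.1443]
tool_rot: [0.736, 1.443, -0.736]
contact_force: [1.1, -2.0, -0.2]
opening: 0.0253
```

View pics/w4.png

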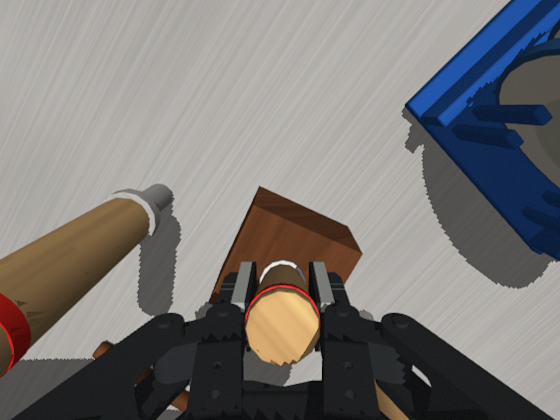

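View pics/c5.png

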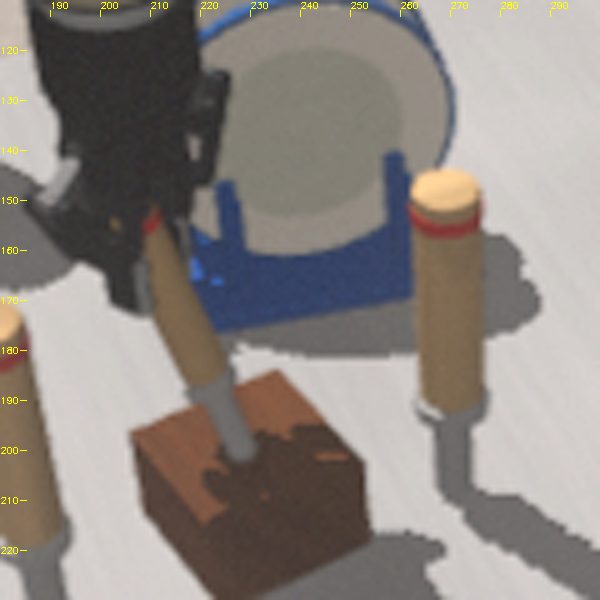

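```bash
python3 -m crank '[[[-0.005,0.006,-0.003,0],[-0.009,0.0122,-0.0061,0],[-0.012,0.0165,-0.0085,0],[-0.0147,0.0203,-0.0109,0],[-0.0165,0.0228,-0.0125,0]]]'
python3 -m crank '[[[0,0,0,0]]]'
python3 - <<'E'
from h import *
s=snap("wrist","w5");s=snap("side","s5")
crop("s5",160,110,300,230,5,"c6")
E
```

```text
t: 4.83
tool_pos: [0.4402, 0.3167, 0.1319]
tool_rot: [0.737, 1.442, -0.738]
contact_force: [2.6, -2.7, 0.1]
opening: 0.0251
t: 4.92
tool_pos: [0.44, 0.3168, 0.1318]
tool_rot: [0.737, 1.442, -0.737]
contact_force: [2.4, -1.3, -1.0]
opening: 0.0252
```

View pics/w5.png

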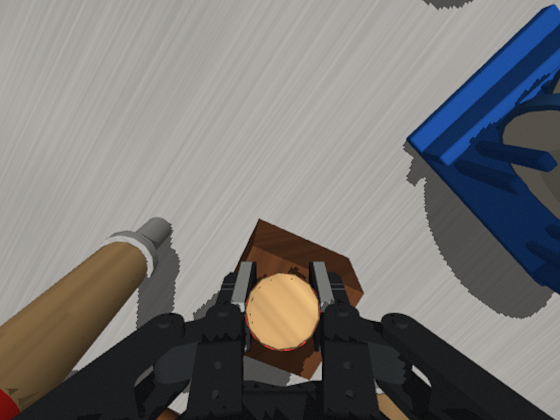

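View pics/c6.png

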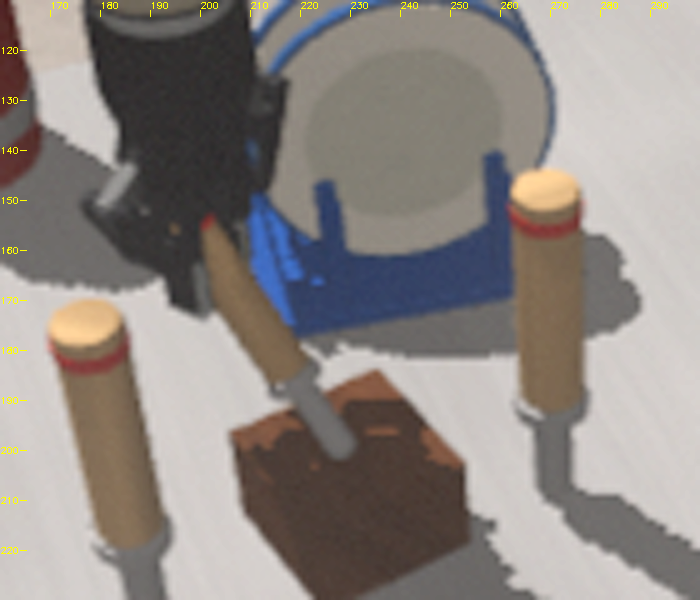

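```bash
python3 -m crank '[[[-0.005,0.007,0.015,0],[-0.005,0.007,0.05,0],[-0.005,0.007,0.09,6],[-0.005,-0.01,0.13,12],[-0.005,-0.03,0.165,18]]]' - 60
python3 -m crank '[[[0.03,-0.02,0.01,6],[0.06,-0.04,0.01,12],[0.09,-0.065,0.01,18],[0.12,-0.09,0.01,24],[0.15,-0.115,0.01,30]]]'
python3 -m crank '[[[0.02,-0.03,0,0],[0.04,-0.06,0,0],[0.05,-0.09,0,0],[0.05,-0.12,0,0],[0.05,-0.145,0,0]]]'
python3 -m crank '[[[0,0,0,0],[0,0,0,0]]]'
python3 - <<'E'
from h import *
for c in("wrist","side","top"): snap(c,c[0]+"6")
from station import get_obs
o=get_obs();M=R.from_rotvec(o['tool_rot']).as_matrix();print(o['tool_pos'],M.round(3),o['contact_force'])
E
```

```text
t: 5.43
tool_pos: [0.4342, 0.2874, 0.2983]
tool_rot: [0.49, 1.518, -0.488]
contact_force: [1.5, -0.9, -2.1]
opening: 0.0247
t: 5.85
tool_pos: [0.5859, 0.171, 0.3063]
tool_rot: [0.083, 1.572, -0.079]
contact_force: [-0.2, 0.8, -1.2]
opening: 0.0243
t: 6.27
tool_pos: [0.6353, 0.0252, 0.3055]
tool_rot: [0.088, 1.572, -0.084]
contact_force: [0.5, 0.0, -2.4]
opening: 0.0249
t: 6.43
tool_pos: [0.635, 0.026, 0.3059]
tool_rot: [0.089, 1.571, -0.085]
contact_force: [0.6, 0.9, -0.8]
opening: 0.025
[0.63512115 0.02779356 0.30653258] [[-0.001  0.107  0.994]
 [ 0.001  0.994 -0.107]
 [-1.     0.001 -0.001]] [ 0.38832141  0.62500903 -2.88412781]
```

View pics/w6.png

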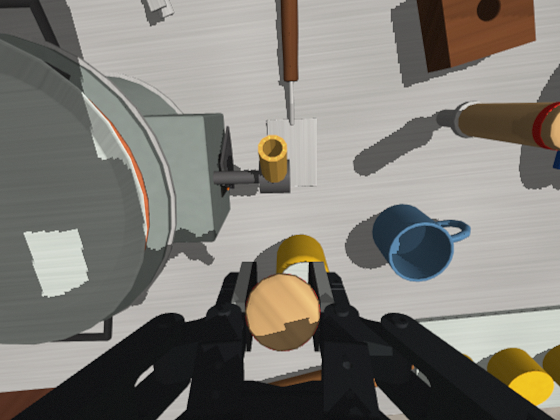

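View pics/s6.png

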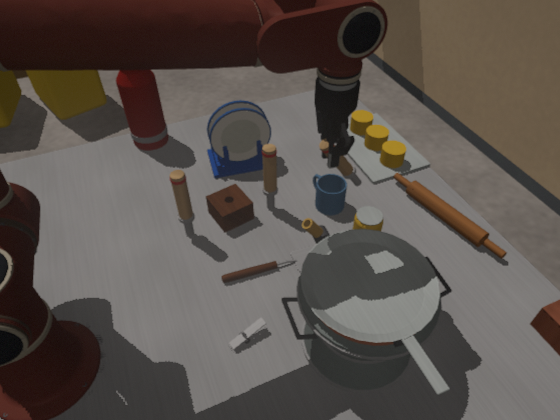

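View pics/t6.png

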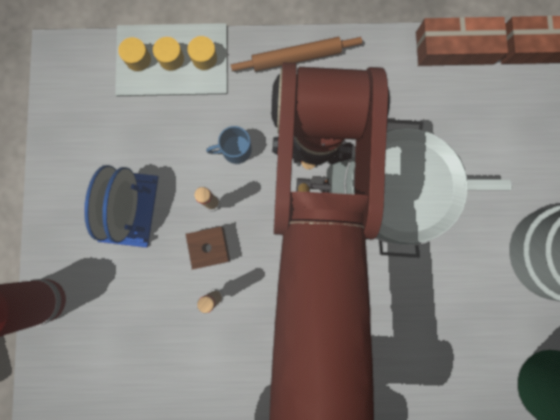

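Run:
```python
from h import *
crop("w6",195,100,325,205,6,"c7"); crop("s6",300,125,380,265,4,"c8")
```

```text
(no output)
```

View pics/c7.png

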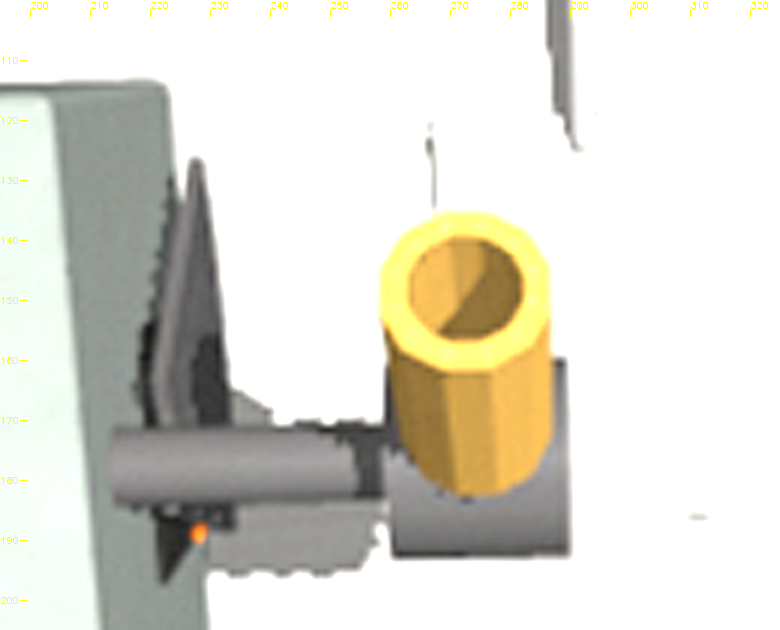

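View pics/c8.png

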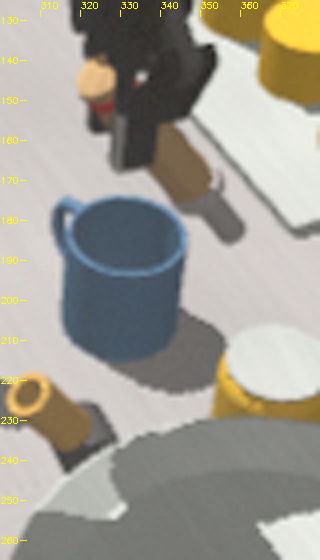

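Run:
```python
from h import *
w=load("w6");t=load("top0");s=load("s6")
print(R.from_rotvec(w['attitude']).as_matrix().round(3))
for a in((272.2,148.5),):
  m1=tri(w,a,s,(307.1,223.8));m2=tri(w,a,t,(304.2,197));m3=tri(t,(304.2,197),s,(307.1,223.8));print(m1,m2,m3)
# shaft axis at z=.1
a=atz(w,213,177,.1);b=atz(w,255,177,.1);print(a,b,np.arctan2(b[0]-a[0],b[1]-a[1]))
# along block: 
a=atz(w,260,192.5,.1);b=atz(w,289,192.3,.1);print(a,b,np.arctan2(b[0]-a[0],b[1]-a[1]))
# depth points on rim
for a in((260.5,149),(284.5,149),(272,138),(272,159.5)): print(pt(w,*a).round(4))
C=cloud(w)[170:184,215:250].reshape(-1,3);C=C[(C[:,2]>.1)];print(C[::40].round(4))
```

```text
[[ 0.11   0.945  0.308]
 [ 0.994 -0.105 -0.032]
 [ 0.002  0.309 -0.951]]
(array([0.59155916, 0.02081244, 0.1510927 ]), np.float64(6.658409602793635e-05)) (array([0.59348572, 0.01998782, 0.13322701]), np.float64(0.00035240475909311276)) (array([0.59126469, 0.02121665, 0.15069755]), np.float64(0.0009982839639967268))
[ 0.62058704 -0.04800597  0.1       ] [ 0.62554203 -0.00323454  0.1       ] 0.11022441731062076
[ 6.43129178e-01 -1.37511401e-04  1.00000000e-01] [0.64638233 0.03127459 0.1       ] 0.10319561788291798
[0.5906 0.0105 0.1526]
[0.5927 0.0317 0.1552]
[0.5826 0.0217 0.1488]
[0.5998 0.0199 0.1606]
[[ 0.5564  0.0332  0.4486]
 [ 0.6174 -0.0222  0.1031]
 [ 0.6185 -0.0167  0.1059]
 [ 0.6205 -0.0118  0.1041]
 [ 0.6187 -0.0432  0.1063]
 [ 0.6204 -0.0382  0.1061]
 [ 0.6219 -0.033   0.1068]
 [ 0.6236 -0.028   0.1063]
 [ 0.6254 -0.023   0.1058]
 [ 0.6268 -0.0178  0.1068]
 [ 0.6288 -0.0129  0.1051]]
```

Run:
```python
from h import *
s=load("s6");w=load("w6")
def proj(s,P):
    q=R.from_rotvec(s['attitude']).inv().apply(P-s['xyz']);return s['fx']*q[:2]/q[2]+[s['cx'],s['cy']]
G=np.array([.6351,.0276,.3064+.0187])
for g in (.117,.119,.122):
  for th in (.5,.55,.6,.65,.7):
    u=np.array([-np.sin(th)*.994,np.sin(th)*.107,np.cos(th)])
    print(g,th,"tip",proj(s,G-u*g).round(1),"collar",proj(s,G-u*(g-.05)).round(1),"top",proj(s,G+u*(.153-g)).round(1),proj(w,G+u*(.153-g)).round(1))
crop("s6",315,130,365,190,12,"c9")
```

```text
0.117 0.5 tip [350.3 186.8] collar [341.8 173.3] top [322.1 141.8] [291.1 306.4]
0.117 0.55 tip [352.6 185.3] collar [343.2 172.4] top [321.3 142.3] [291.1 300.6]
0.117 0.6 tip [354.9 183.7] collar [344.6 171.5] top [320.5 142.9] [291.  294.9]
0.117 0.65 tip [357.2 182.1] collar [345.9 170.5] top [319.8 143.5] [291.  289.2]
0.117 0.7 tip [359.4 180.3] collar [347.2 169.4] top [319.  144.1] [290.9 283.7]
0.119 0.5 tip [350.6 187.4] collar [342.2 173.9] top [322.5 142.4] [291.  305.8]
0.119 0.55 tip [353.  185.8] collar [343.6 173. ] top [321.8 142.9] [290.9 300.5]
0.119 0.6 tip [355.3 184.2] collar [345. 172.] top [321.  143.5] [290.9 295.1]
0.119 0.65 tip [357.6 182.5] collar [346.4 171. ] top [320.3 144.1] [290.8 289.9]
0.119 0.7 tip [359.8 180.8] collar [347.7 169.9] top [319.6 144.6] [290.8 284.7]
0.122 0.5 tip [351.1 188.1] collar [342.7 174.7] top [323.2 143.4] [290.8 305. ]
0.122 0.55 tip [353.5 186.6] collar [344.2 173.8] top [322.5 143.9] [290.7 300.2]
0.122 0.6 tip [355.9 184.9] collar [345.7 172.7] top [321.8 144.4] [290.7 295.5]
0.122 0.65 tip [358.2 183.2] collar [347.1 171.7] top [321.1 144.9] [290.6 290.8]
0.122 0.7 tip [360.5 181.4] collar [348.5 170.6] top [320.5 145.4] [290.6 286.2]
```

View pics/c9.png

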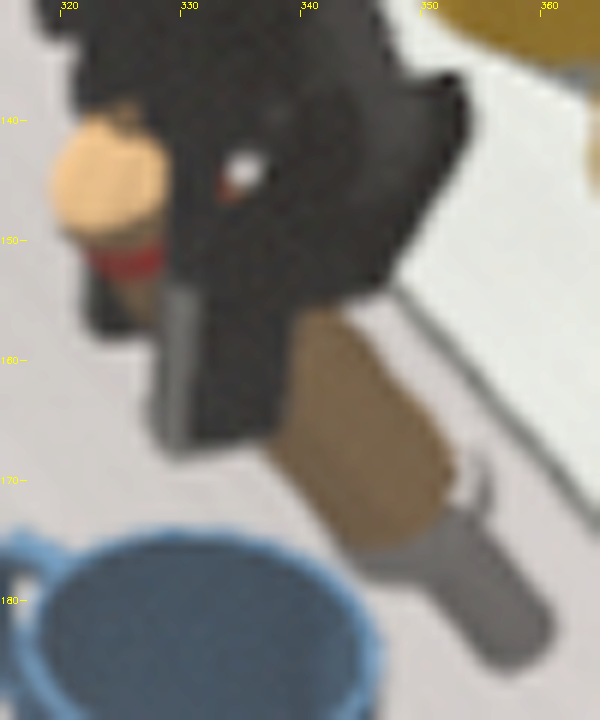

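Run:
```python
from h import *
w=load("w6");C=cloud(w)
yy,xx=np.mgrid[:420,:560]
m=((xx-283)/30)**2+((yy-310)/30)**2<1
P=C[m]; P=P[(P[:,2]>.3)]
print(len(P),np.median(P,0))
c=np.median(P,0);k=np.linalg.norm(P-c,axis=1)<.02;P=P[k];c=P.mean(0)
n=np.linalg.svd(P-c)[2][2];n*=np.sign(n[2]);print(c,n,np.arctan2(np.hypot(n[0],n[1]),n[2]),"rms",np.std((P-c)@n))
s=load("s6");S=cloud(s);P=S[125:190,315:365].reshape(-1,3)
P=P[(P[:,2]>.19)&(P[:,2]<.5)]
# handle pixels
for a in((324,144),(326,152),(343,160),(348,170),(347,178),(352,172),(355,180),(358,183)): print(a,pt(s,*a).round(4))
from station import camera_model
print(w['xyz'],camera_model("wrist")['xyz'])
```

```text
2809 [0.62099284 0.02648863 0.35371508]
[0.62098758 0.02648777 0.35367054] [-0.56827507  0.06602279  0.82018561] 0.6090609440416337 rms 0.0006407157065189409
(324, 144) [0.6203 0.0259 0.3533]
(326, 152) [0.6212 0.0175 0.3401]
(343, 160) [0.6592 0.0143 0.3108]
(348, 170) [0.6715 0.0106 0.2841]
(347, 178) [0.6716 0.0103 0.2632]
(352, 172) [0.6819 0.0107 0.2752]
(355, 180) [0.6917 0.0099 0.2509]
(358, 183) [0.7015 0.0113 0.2379]
[0.55644146 0.03317763 0.4485805 ] [0.5563375  0.03487993 0.44907333]
```

```bash
python3 -m crank '[[[-0.035,0.0,0,0],[-0.07,0.001,0,0],[-0.105,0.003,0,0],[-0.125,0.004,0,0],[-0.125,0.004,-0.02,0]]]'
python3 -m crank '[[[0,0,-0.02,0],[0,0,-0.03,0],[0,0,-0.03,0],[0,0,-0.03,0]]]'
python3 - <<'E'
from h import *
from station import get_obs
print(get_obs()['tool_pos'])
for c in("wrist","side"): snap(c,c[0]+"7")
print(get_obs()['tool_pos'])
w=load("w7");C=cloud(w)
yy,xx=np.mgrid[:420,:560]
m=((xx-283)/30)**2+((yy-310)/30)**2<1
P=C[m]; P=P[(P[:,2]>.2)]
c=np.median(P,0);k=np.linalg.norm(P-c,axis=1)<.02;P=P[k];c=P.mean(0)
n=np.linalg.svd(P-c)[2][2];n*=np.sign(n[2]);print(c,n,"tip",c-.153*n,"shoulder",c-.108*n)
crop("s7",250,140,360,260,5,"c10")
E
```

```text
t: 7.0
tool_pos: [0.5096, 0.0322, 0.292]
tool_rot: [0.084, 1.561, -0.082]
contact_force: [1.8, 0.3, -0.2]
opening: 0.0249
t: 7.33
tool_pos: [0.5101, 0.0313, 0.2565]
tool_rot: [0.085, 1.571, -0.084]
contact_force: [0.3, -0.1, -1.9]
opening: 0.0246
[0.51014599 0.03125335 0.25648208]
[0.51113903 0.03085293 0.25823889]
[0.49605855 0.03182803 0.30432753] [-0.57143061  0.06078206  0.81839636] tip [0.58348743 0.02252838 0.17911289] shoulder [0.55777306 0.02526357 0.21594073]
```

View pics/c10.png

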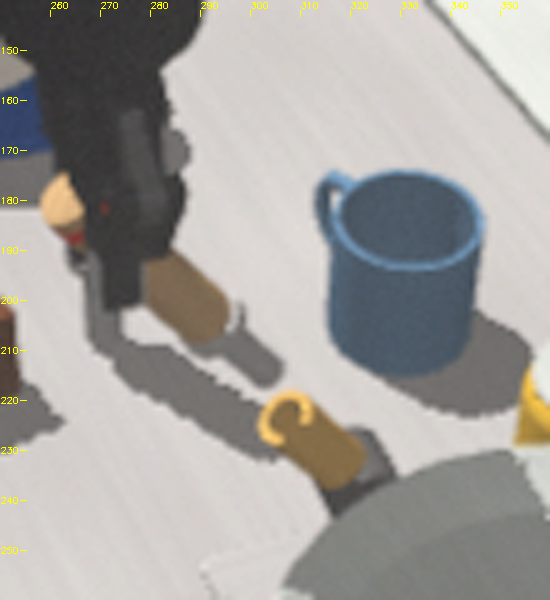

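View pics/w7.png

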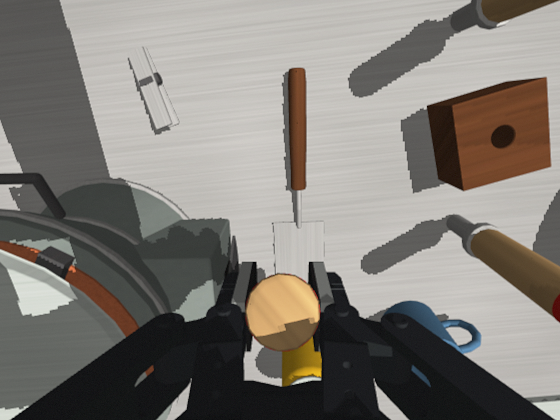

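```bash
python3 -m crank '[[[0,0,-0.007,0],[0,0,-0.014,0],[0,0,-0.014,0],[0,0,-0.014,0],[0,0,-0.014,0]]]'
cat > tip.py <<'E'
from h import *
from station import get_obs
import sys
def meas(tag):
    o=get_obs(); w=snap("wrist","w"+tag); s=snap("side","s"+tag)
    C=cloud(w);yy,xx=np.mgrid[:420,:560]
    P=C[((xx-283)/30)**2+((yy-310)/30)**2<1]; P=P[P[:,2]>.2]
    c=np.median(P,0);P=P[np.linalg.norm(P-c,axis=1)<.02];c=P.mean(0)
    n=np.linalg.svd(P-c)[2][2];n*=np.sign(n[2])
    th=np.arctan2(np.hypot(n[0],n[1]),n[2])
    print("t",o['t'],"tcp",o['tool_pos'].round(4),"F",o['contact_force'].round(1)); print("top",c.round(4),"n",n.round(3),"th",th.round(3),"tip",(c-.153*n).round(4),"shoulder",(c-.108*n).round(4))
    m=np.array([.5913,.0208,.153]);u=np.array([-.565,.061,.8225]);d=c-.153*n-m;a=d@u;print("along",a.round(4),"lat",(d-a*u).round(4),"shoulder-mouth",np.linalg.norm(c-.108*n-m).round(4))
    def proj(P):
        q=R.from_rotvec(s['attitude']).inv().apply(P-s['xyz']);return (s['fx']*q[:2]/q[2]+[s['cx'],s['cy']]).round(1)
    print("side proj tip",proj(c-.153*n),"mouth",proj(m))
    return c,n
if __name__=="__main__": meas(sys.argv[1])
E
python3 tip.py 8; python3 -c "
from h import *
crop('s8',250,160,350,250,7,'c11')"
```

```text
t: 7.85
tool_pos: [0.5104, 0.0305, 0.2428]
tool_rot: [0.085, 1.569, -0.085]
contact_force: [-0.6, -0.7, -2.0]
opening: 0.0248
t 7.85 tcp [0.5104 0.0305 0.2428] F [-0.6 -0.7 -2. ]
top [0.4963 0.0311 0.2906] n [-0.569  0.065  0.82 ] th 0.61 tip [0.5833 0.0212 0.1651] shoulder [0.5577 0.0242 0.202 ]
along 0.0145 lat [ 0.0002 -0.0004  0.0002] shoulder-mouth 0.0595
side proj tip [303.8 220.4] mouth [307.  223.2]
```

View pics/c11.png

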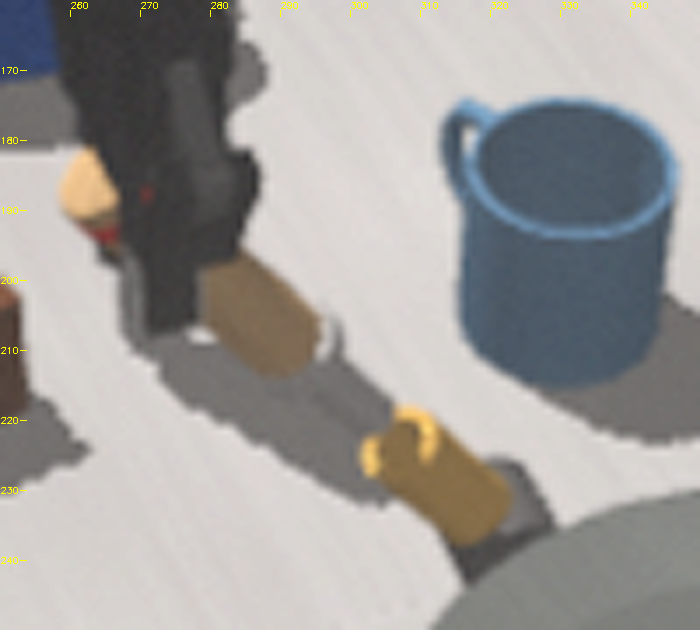

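```bash
python3 -m crank '[[[0.003,-0.0003,-0.0041,0],[0.0057,-0.0006,-0.0082,0],[0.0085,-0.0009,-0.0123,0],[0.0114,-0.0013,-0.0164,0],[0.0114,-0.0013,-0.0164,0]]]'
python3 -m crank '[[[0.0,0,0,0]]]'
python3 tip.py 9; python3 -c "
from h import *
crop('s9',250,160,350,250,7,'c12')"
```

```text
t: 8.37
tool_pos: [0.5216, 0.0292, 0.2249]
tool_rot: [0.085, 1.571, -0.085]
contact_force: [-0.2, -0.3, -3.1]
opening: 0.0249
t: 8.45
tool_pos: [0.5217, 0.0292, 0.2258]
tool_rot: [0.085, 1.57, -0.085]
contact_force: [-0.3, 0.0, -2.3]
opening: 0.0249
t 8.45 tcp [0.5217 0.0292 0.2258] F [-0.3  0.  -2.3]
top [0.5076 0.0298 0.2735] n [-0.573  0.065  0.817] th 0.614 tip [0.5952 0.02   0.1485] shoulder [0.5694 0.0229 0.1853]
along -0.006 lat [ 0.0005 -0.0005  0.0004] shoulder-mouth 0.039
side proj tip [308.7 224.4] mouth [307.  223.2]
```

View pics/c12.png

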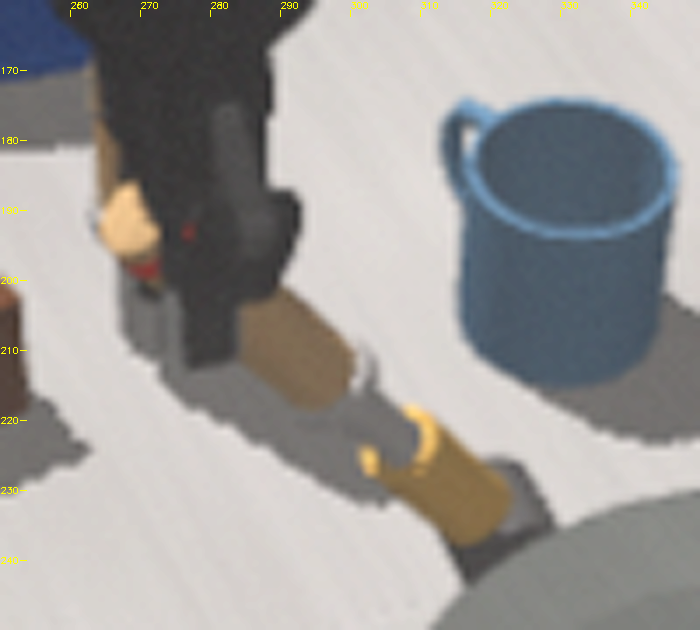

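```bash
python3 -m crank '[[[0.003,-0.0003,-0.0041,0],[0.0057,-0.0006,-0.0082,0],[0.0085,-0.0007,-0.0123,0],[0.0114,-0.001,-0.0164,0],[0.0114,-0.001,-0.0164,0]]]'
python3 -m crank '[[[0.0,0,0,0]]]'
python3 tip.py 10
```

```text
t: 8.97
tool_pos: [0.5333, 0.0282, 0.2087]
tool_rot: [0.085, 1.57, -0.085]
contact_force: [-0.3, -0.9, -3.1]
opening: 0.0247
t: 9.05
tool_pos: [0.5333, 0.0282, 0.2095]
tool_rot: [0.085, 1.57, -0.085]
contact_force: [-0.6, -0.0, -3.1]
opening: 0.0248
t 9.05 tcp [0.5333 0.0282 0.2095] F [-0.6 -0.  -3.1]
top [0.5192 0.0288 0.2573] n [-0.573  0.06   0.817] th 0.614 tip [0.6069 0.0196 0.1323] shoulder [0.5811 0.0223 0.1691]
along -0.0259 lat [0.0009 0.0004 0.0006] shoulder-mouth 0.0191
side proj tip [313.2 227.9] mouth [307.  223.2]
```

```bash
python3 -m crank '[[[0.0025,-0.0003,-0.0036,0],[0.005,-0.0006,-0.0072,0],[0.0075,-0.0008,-0.0108,0],[0.0098,-0.001,-0.014,0],[0.0098,-0.001,-0.014,0]]]'
python3 -m crank '[[[0.0006,0,-0.0008,0],[0.0012,0,-0.0016,0],[0.0018,0,-0.0024,0],[0.0018,0,-0.0024,0]]]'
python3 tip.py 11; python3 -c "
from h import *
crop('s11',250,160,350,250,7,'c13')"
```

```text
t: 9.57
tool_pos: [0.5431, 0.0272, 0.195]
tool_rot: [0.085, 1.57, -0.085]
contact_force: [-0.3, 0.2, -2.9]
opening: 0.0247
t: 9.9
tool_pos: [0.5441, 0.0273, 0.195]
tool_rot: [0.085, 1.572, -0.085]
contact_force: [-7.2, 0.5, 3.8]
opening: 0.0246
t 9.9 tcp [0.5441 0.0273 0.195 ] F [-7.2  0.5  3.8]
top [0.53   0.0279 0.2429] n [-0.564  0.063  0.824] th 0.603 tip [0.6162 0.0183 0.1168] shoulder [0.5909 0.0211 0.1539]
along -0.044 lat [0.0001 0.0002 0.    ] shoulder-mouth 0.001
side proj tip [316.9 231.7] mouth [307.  223.2]
```

View pics/c13.png

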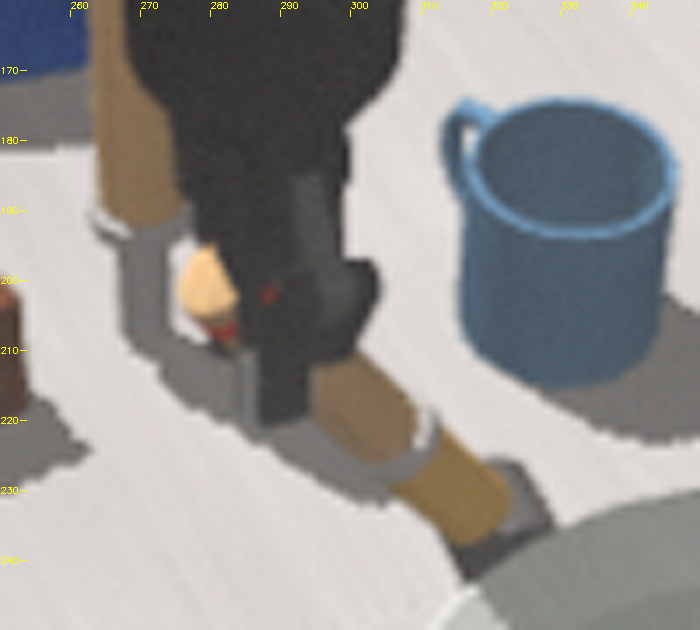

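```bash
python3 -m crank '[[[0.0006,0,-0.0008,0],[0.0006,0,-0.0008,0],[0.0006,0,-0.0008,0],[0.0006,0,-0.0008,0]]]' - 35
python3 -m crank '[[[0.0065,-0.0007,0.0046,0],[0.0131,-0.0014,0.0088,0],[0.0201,-0.0022,0.0125,0],[0.0271,-0.0029,0.0159,0],[0.0345,-0.0037,0.0189,0]]]'
python3 tip.py 12; python3 -c "
from h import *
crop('s12',250,150,370,250,6,'c14')"
```

```text
t: 10.33
tool_pos: [0.5442, 0.0273, 0.1951]
tool_rot: [0.084, 1.572, -0.085]
contact_force: [-11.7, 0.4, 8.4]
opening: 0.0251
t: 10.75
tool_pos: [0.5784, 0.0239, 0.2117]
tool_rot: [0.085, 1.574, -0.085]
contact_force: [-8.0, 1.2, -0.1]
opening: 0.0249
t 10.75 tcp [0.5784 0.0239 0.2117] F [-8.   1.2 -0.1]
top [0.5646 0.0244 0.2597] n [-0.787  0.096  0.609] th 0.915 tip [0.685  0.0097 0.1664] shoulder [0.6496 0.014  0.1938]
along -0.0426 lat [ 0.0696 -0.0085  0.0484] shoulder-mouth 0.0715
side proj tip [347.9 209.8] mouth [307.  223.2]
```

View pics/c14.png

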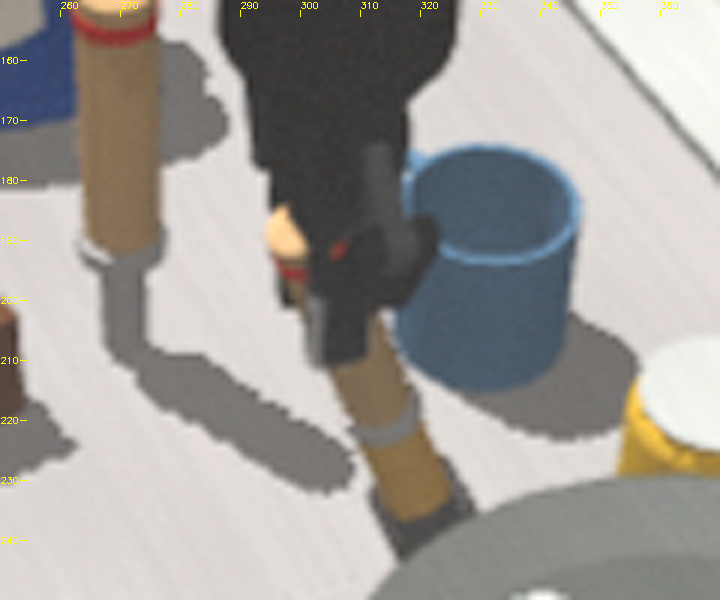

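```bash
python3 -m crank '[[[0.0094,-0.001,0.003,0],[0.0189,-0.002,0.0054,0],[0.0286,-0.0031,0.0072,0],[0.0384,-0.0041,0.0083,0],[0.0482,-0.0052,0.0086,0]]]'
python3 -m crank '[[[0.006,-0.0006,0,0],[0.011,-0.0012,-0.0003,0],[0.014,-0.0015,-0.0005,0],[0.014,-0.0015,-0.0005,0]]]'
python3 tip.py 13; python3 -c "
from h import *
crop('s13',250,150,370,250,6,'c15')"
```

```text
t: 11.27
tool_pos: [0.627, 0.0187, 0.22]
tool_rot: [0.085, 1.574, -0.085]
contact_force: [-6.8, 1.8, -4.9]
opening: 0.0248
t: 11.6
tool_pos: [0.6416, 0.0172, 0.2192]
tool_rot: [0.085, 1.572, -0.085]
contact_force: [-4.9, 1.5, -2.4]
opening: 0.0248
t 11.6 tcp [0.6416 0.0172 0.2192] F [-4.9  1.5 -2.4]
top [0.6309 0.0174 0.2616] n [-0.989  0.127  0.069] th 1.502 tip [ 0.7823 -0.0021  0.251 ] shoulder [0.7378 0.0036 0.2541]
along -0.0287 lat [ 0.1748 -0.0211  0.1216] shoulder-mouth 0.1788
side proj tip [395.4 171.9] mouth [307.  223.2]
```

View pics/c15.png

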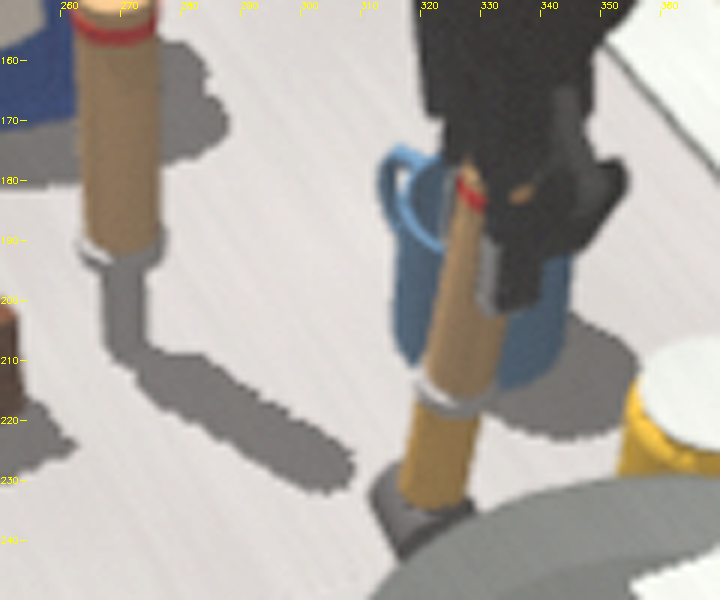

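View pics/w13.png

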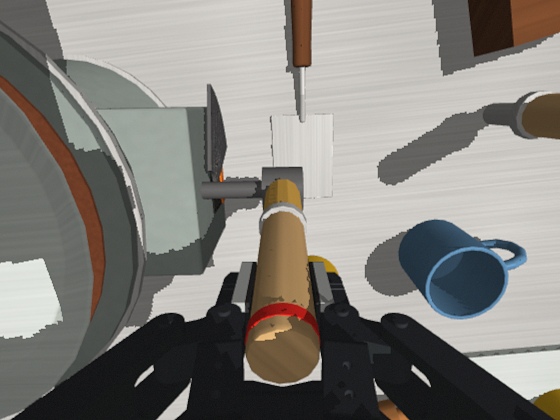

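```bash
python3 -m crank '[[[0.003,-0.0003,-0.0004,0],[0.006,-0.0006,-0.0008,0],[0.006,-0.0006,-0.0008,0],[0.006,-0.0006,-0.0008,0]]]'
```

```text
t: 12.03
tool_pos: [0.6473, 0.0165, 0.2188]
tool_rot: [0.085, 1.571, -0.085]
contact_force: [-4.9, 1.5, -2.1]
opening: 0.0251
```

```bash
python3 -m crank '[[[0.003,-0.0003,-0.0004,0],[0.006,-0.0006,-0.0008,0],[0.006,-0.0006,-0.0008,0],[0.006,-0.0006,-0.0008,0]]]'
python3 tip.py 14 >/dev/null; python3 -c "
from h import *
crop('s14',250,150,370,250,6,'c16');crop('w14',190,150,340,270,5,'c17')"
```

```text
t: 12.37
tool_pos: [0.6504, 0.0162, 0.2183]
tool_rot: [0.085, 1.58, -0.085]
contact_force: [-18.4, 2.0, 3.7]
opening: 0.0248
```

View pics/c16.png

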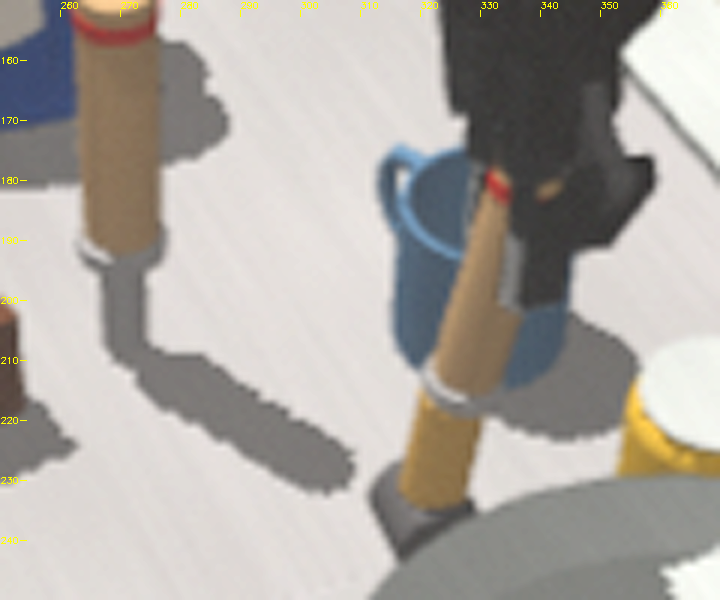

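View pics/c17.png

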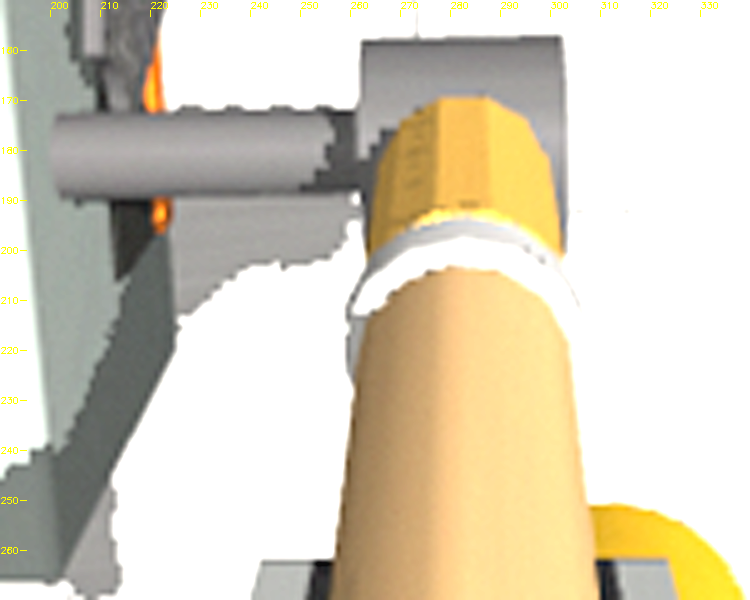

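```bash
python3 -m crank '[[[-0.003,0.0003,0,0],[-0.005,0.0005,0,0],[-0.005,0.0005,0,0]]]'
python3 -m crank '[[[0,0,0,0],[0,0,0,0],[0,0,0,0],[0,0,0,0],[0,0,0,0]]]' 0.6
python3 -m crank '[[[0,0,0.02,0],[0,0,0.05,0],[0,0,0.08,0],[0,0,0.11,0],[0,0,0.11,0]]]'
python3 -m crank '[[[-0.02,0,0.03,0],[-0.04,0,0.06,0],[-0.06,0,0.06,0],[-0.06,0,0.06,0]]]'
python3 tip.py 15; python3 -c "
from h import *
crop('s15',250,130,370,250,5,'c18');crop('w15',190,150,400,330,3,'c19')"
```

```text
t: 12.72
tool_pos: [0.6486, 0.0164, 0.2186]
tool_rot: [0.085, 1.569, -0.085]
contact_force: [-5.2, 1.4, -0.6]
opening: 0.0248
t: 13.13
tool_pos: [0.6498, 0.016, 0.2191]
tool_rot: [0.085, 1.567, -0.085]
contact_force: [-0.1, -0.0, 0.0]
opening: 0.0512
t: 13.55
tool_pos: [0.6519, 0.0159, 0.3376]
tool_rot: [0.084, 1.555, -0.085]
contact_force: [0.6, -0.4, 1.2]
opening: 0.0513
t: 13.88
tool_pos: [0.5883, 0.0162, 0.3929]
tool_rot: [0.085, 1.562, -0.085]
contact_force: [0.7, 0.1, -0.6]
opening: 0.0512
t 13.8833 tcp [0.5883 0.0162 0.3929] F [ 0.7  0.1 -0.6]
top [0.5084 0.0237 0.5347] n [0.    1.    0.031] th 1.54 tip [ 0.5084 -0.1292  0.53  ] shoulder [ 0.5084 -0.0843  0.5314]
along 0.3478 lat [ 0.1136 -0.1713  0.0909] shoulder-mouth 0.4013
side proj tip [312.1 121.1] mouth [307.  223.2]
```

View pics/c18.png

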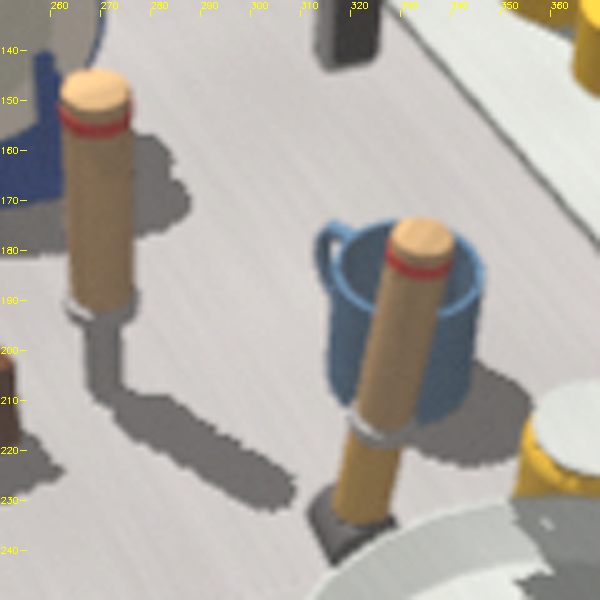

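View pics/w15.png

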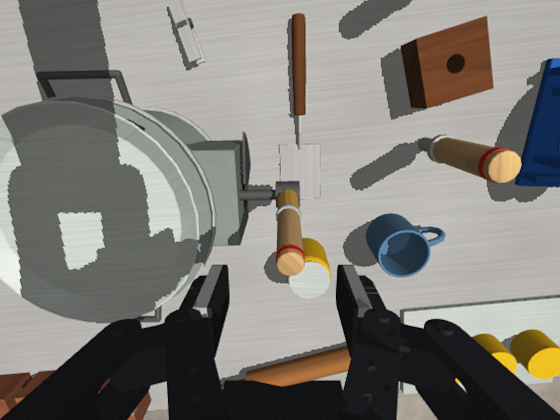

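Run:
```python
from h import *
s=load("s15");w=load("w15")
def proj(s,P):
    q=R.from_rotvec(s['attitude']).inv().apply(np.array(P)-s['xyz']);return (s['fx']*q[:2]/q[2]+[s['cx'],s['cy']]).round(1)
print(tri(w,(290.5,262),s,(334.4,177.3)), pt(w,290,262), pt(s,334,177))
for L in(-.1,0): 
  for r in (.173,.178,.183): P=np.array([.628,.017,.1])+r*np.array([-np.sin(L)*.994,np.sin(L)*.108,np.cos(L)]);print(L,r,P.round(4),proj(w,P),proj(s,P))
C=cloud(w);P=C[255:272,282:300].reshape(-1,3);P=P[abs(P[:,2]-.272)<.01];c=P.mean(0);n=np.linalg.svd(P-c)[2][2];print(len(P),c,n*np.sign(n[2]))
crop('w15',255,170,335,280,7,'c20')
```

```text
(array([0.64443899, 0.01626112, 0.26931452]), np.float64(0.0015411515870835657)) [0.64205264 0.0159922  0.27221794] [0.6443279  0.0165389  0.27045571]
-0.1 0.173 [0.6452 0.0151 0.2721] [289.4 265.2] [334.8 176.7]
-0.1 0.178 [0.6457 0.0151 0.2771] [289.5 268.4] [335.2 174.7]
-0.1 0.183 [0.6462 0.015  0.2821] [289.6 271.7] [335.7 172.8]
0 0.173 [0.628 0.017 0.273] [289.6 247.8] [326.8 178.1]
0 0.178 [0.628 0.017 0.278] [289.7 250.2] [327.  176.2]
0 0.183 [0.628 0.017 0.283] [289.8 252.8] [327.1 174.3]
305 [0.64312706 0.01632238 0.27222131] [9.90201055e-02 8.31222001e-04 9.95085086e-01]
```

View pics/c20.png

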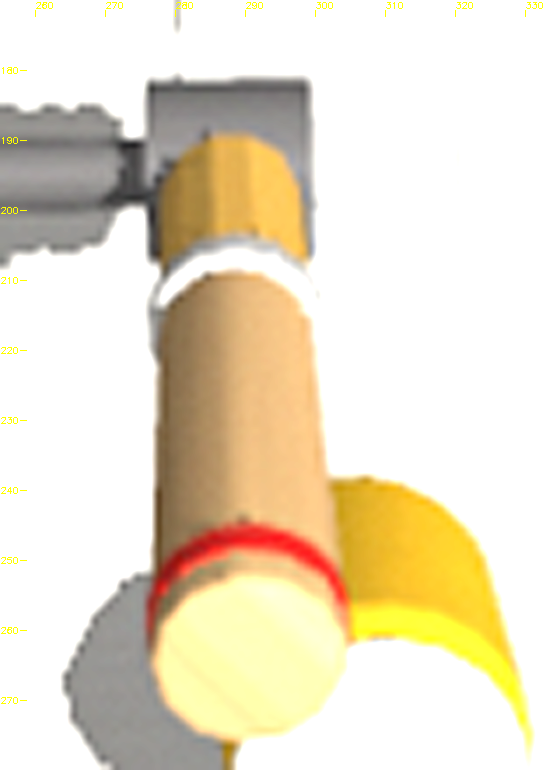

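```bash
python3 -m crank '[[[-0.02,0,0.0,0],[-0.02,0,0,0],[-0.02,0,0,0],[-0.02,0,0,0]]]'
python3 -c "
from station import finish_job
print(finish_job())"
```

```text
t: 14.32
tool_pos: [0.5697, 0.0161, 0.3873]
tool_rot: [0.085, 1.57, -0.085]
contact_force: [0.5, -0.3, -0.3]
opening: 0.0514
the job is handed in; nothing more can be done
None
```

The damper is open with the handle fully home in the sleeve, and I handed the job in at about 14.3 s. I took the handle from the stand and tilted it to about 0.61 rad by pivoting it in the grip against the stand hole's rim. Then I slid it along the sleeve axis, swung the lever over until the force rose to about 18 N at the stop, let go and backed away.

**Insertion:** with the lever still near shut (about 0.12 rad), the collar measured about 1 mm from the mouth. The handle's axis was within a few hundredths of a radian of the bore. Contact force rose, and I held it there for more than 0.5 s before swinging.

**Final state:** the handle leans 0.099 rad towards +x, against the 0.10 rad open stop. Its top is at a height of 0.272 m, where a fully home handle should be. Triangulating from two cameras gave 0.269 m, about 3 mm lower, which is within the cameras' accuracy. The gripper was clear and the contact force near zero.

**Disagreements:**
- An early top-and-wrist reading of the mouth height gave 0.133 m, while the other views and the geometry gave about 0.153 m. I used the latter.
- During the swing my axis-fit script gave meaningless angles because its image window was off the handle's top, so I relied on the pictures and the force there.

No object other than the handle and lever looked moved in the last pictures. I did not measure their positions.

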